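Sweep the loose bolts into the parts tray

TASK

Clear the bench: with the fingertips, push the three loose hex bolts along the bench top and through the open front of the blue parts tray, until every bolt lies wholly inside, clear of the front lip. Only sweep them, never lift a bolt off the bench or over the tray's walls, and leave the black tape roll, the tape measure and the small paint tin where they stand.

Things in the scene. Friction and masses are not known exactly. Their poses are not given: they have to be found in the camera images.
- tray: Blue metal tray fixed to the bench, inside 160 mm deep (x) by 200 wide (y), open at -x; on the other sides walls 38 mm high, 4 thick. Origin at bench level, midway across, 90 mm behind the front lip, 70 mm before the back wall's inner face; x points from mouth to back wall, z up
- tray_mouth (a point): Middle of the tray's front lip, at bench level; axes as the tray's. The floor slopes up from bench level at the lip to 2 mm, 30 mm further in, then is flat: parts slide straight in
- bolt1: Loose grey steel hex bolt lying on the bench, 62 mm long, 22 mm across the head, 19 mm high, about 70 g, may roll over. Origin at mid length on the side it lies on at the start; its own y axis runs along the bolt (62 mm), x across, z up at the start
- bolt1_mid (a point): Middle of that bolt, on its axis, about 10 mm above the bench when it lies flat; axes as the bolt's
- bolt1_end_a (a point): Point on the bolt's axis 29 mm from its middle towards its own +y end, 2 mm inside the end face; axes as the bolt's
- bolt1_end_b (a point): Point on the bolt's axis 29 mm from its middle towards its own -y end, 2 mm inside the end face; axes as the bolt's
- bolt2: Loose grey steel hex bolt lying on the bench, 62 mm long, 22 mm across the head, 19 mm high, about 70 g, may roll over. Origin at mid length on the side it lies on at the start; its own y axis runs along the bolt (62 mm), x across, z up at the start
- bolt2_mid (a point): Middle of that bolt, on its axis, about 10 mm above the bench when it lies flat; axes as the bolt's
- bolt2_end_a (a point): Point on the bolt's axis 29 mm from its middle towards its own +y end, 2 mm inside the end face; axes as the bolt's
- bolt2_end_b (a point): Point on the bolt's axis 29 mm from its middle towards its own -y end, 2 mm inside the end face; axes as the bolt's
- bolt3: Loose grey steel hex bolt lying on the bench, 62 mm long, 22 mm across the head, 19 mm high, about 70 g, may roll over. Origin at mid length on the side it lies on at the start; its own y axis runs along the bolt (62 mm), x across, z up at the start
- bolt3_mid (a point): Middle of that bolt, on its axis, about 10 mm above the bench when it lies flat; axes as the bolt's
- bolt3_end_a (a point): Point on the bolt's axis 29 mm from its middle towards its own +y end, 2 mm inside the end face; axes as the bolt's
- bolt3_end_b (a point): Point on the bolt's axis 29 mm from its middle towards its own -y end, 2 mm inside the end face; axes as the bolt's
- black_tape: Bystander: roll of black insulating tape lying flat, 65 mm across, 18 mm high; loose; origin centre of the underside
- tape_measure: Bystander: yellow tape measure standing on edge, 37 x 83 x 68 mm high; loose; origin centre of the underside
- sample_tin: Bystander: small purple and white paint tin, 66 mm across, 85 mm high; loose; origin centre of the underside

How it is judged:
By the outcome, as a careful person would: the job done as asked, in the order asked, and still so for the second after the job is handed in, with the robot touching nothing.
It also fails if it takes over 72 s, if anything falls off the work surface, if the arm or the gripper's body presses on something with over 40 N, if the wrist force passes 120 N, or if a joint passes its speed limit or range.

ROBOT

A 6-joint arm with a two-finger parallel gripper is mounted at the origin on a cart in front of the work surface, level with it; the furniture and walls round the work are solid. World frame = base frame: x ahead of the robot, y to its left, z up, the work surface at z = 0. Lengths are in m, angles in rad, forces in N, time in s.
With the tool pointing down it reaches from about 0.425 to 0.925 m from the base axis. Payload 12.5 kg.
Tool frame: the origin (TCP) lies between the finger pads; the fingertips stand 17 mm ahead of it and the grasp point (between the pads) lies 2 mm behind it (ctrl.nose_length is the distance from the TCP to the fingertips, in m); z points along the fingers, x is the direction in which the jaws open and shut, and the axes are right-handed (so a half turn about z gives the same grasp; the last joint's range is limited). The gripper opens to 85 mm and grips with 20 to 120 N. Pads are 22 mm wide; open, the fingers measure 114 mm over their backs; the gripper's body (76 mm by 85 mm) begins 54 mm behind the grasp point. The pads swing forward as they close: fully open they stand 13 mm farther back than shut.
Start: joints at [-1.228, 0.491, 1.559, -0, 1.092, -0.106], TCP at [0.271, -0.563, 0.248] pointing down, gripper open.
Joint ranges: [-3.1, 3.1], [-0.84, 2.19], [0.05, 2.79], [-1.13, 4.28], [0.06, 2.93], [-2.69, 2.69]. Speed limits (rad/s): [2.22, 2.22, 2.79, 3.14, 3.14, 3.14].

INTERFACE

Orientations are given as a unit quaternion [x, y, z, w].
In Python, from plant import ctrl, optics, order gives the robot as it stands.
- The arm moves only by the shell command python3 -m handwheel 'ROWS' [FORCE]. ROWS is JSON, a list of rows, each a list of 3 entries, a list of its own where there are three numbers: the shift along the tool's x, y, z in cm, then the turn, a rotation vector about the tool's x, y, z in rad, then the opening, from 0 (shut) to 1 (fully open). A call has exactly 5 rows; each row is the pose to reach, as a shift and turn from the pose commanded when the call began, along the tool's axes at that moment; what a row does not reach only later rows make up. A row lasts 1/12 s, in which the tool goes at most 41.7 mm and 7.16 degrees, less where a joint would pass 70% of its speed; a pose out of reach is approached as far as the arm can. A call with a gripper value outside its range is refused whole. The fingers move at their own pace and stop on an object; FORCE is the grip in N (left out, the last holds). Time passes only in rows, so rows that repeat a pose let the fingers close, or fill a call up. It gives the time, the measured TCP pose, the force and the opening at its end, in the units of the state.
- ctrl.get_obs(): the state, without advancing time (a new reading comes with each control period).
- optics.snapshot(name): name is "scene" or "side" or "wrist"; returns (picture, depth): 480x640x3 uint8, red, green, blue; 480x640 float32, m along the optical axis (not along the pixel's ray), 0 where there is no reading.
- optics.get_calibration(name): a dict with "intrinsics" (3x3 intrinsics, pixels), "k1" (the pictures are not rectified: a ray, as slopes to the right and down, at radius r is drawn at 1 + k1 r^2 times it, then the intrinsics apply), "R" (3x3) and "t" (3): a world point X has camera coordinates R X + t. Camera axes: x right, y down, z forward; pixel columns grow to the right and rows downward; lengths in m; the calibration is good to about 2 mm. A picture is of the moment at which its call begins: read the wrist's pose just before it. get_calibration takes no time and is no camera call; for the wrist camera it gives the pose at the moment of the call.
- order.job_done(): hands the job in, once; it reports no verdict.
The state is a dict: "time_s": time; "joints": joint angles; "qvel": joint speeds; "tau": joint torques, N m; "position": TCP position; "orientation": TCP orientation; "force": force on the tool from outside, world axes, zero at the start; "moment": the same for the moment, N m; "width": finger opening in m.
Only numpy, scipy, OpenCV 4.12 (cv2) and the standard library are available. Lean on these libraries where they do the work, as an engineer would, in place of code of your own. Each camera call takes 0.05 s, during which the arm holds its last target.

## Working session

There is one attempt and no reset: what is moved stays moved. The work goes in short steps, Python scripts to look and compute and a shell command to move; the robot and the scene stay as the last step left them, time stands still between calls to the robot, and variables do not carry over. Pictures are saved under pics/ and viewed, and the job is handed in when it is done.

```bash
ls; mkdir -p pics; python3 - <<'E'
from plant import ctrl,optics,order
import cv2,numpy as np
print(ctrl.get_obs(), ctrl.nose_length)
for n in ["scene","side"]:
    p,d=optics.snapshot(n); cv2.imwrite(f"pics/{n}0.png",p[:,:,::-1]); np.save(f"pics/{n}0.npy",d)
    c=optics.get_calibration(n);print(n,c)
E
```

```text
pics
{'time_s': 0.0, 'joints': array([-1.22759681e+00,  4.91579449e-01,  1.55949334e+00,  7.15427024e-06,
        1.09172552e+00, -1.05623550e-01]), 'qvel': array([-0.00174327,  0.00070401,  0.00065744, -0.00066477, -0.00148474,
       -0.00164228]), 'tau': array([ 1.36885243e-03, -6.18446302e+01, -2.61594808e+01, -8.14467580e-05,
        4.06743900e-03, -5.01129557e-05]), 'position': array([ 0.27112103, -0.56287527,  0.24770027]), 'orientation': array([ 8.46729582e-01, -5.32023169e-01, -4.71812803e-04, -3.75237255e-04]), 'force': array([ 0.3518406 , -0.0541247 , -0.24565497]), 'moment': array([ 0.02157887, -0.03944843,  0.01446938]), 'width': 0.0853993402214053} 0.017
scene {'intrinsics': array([[616.68183244,   0.        , 312.76037722],
       [  0.        , 616.68183244, 228.60325471],
       [  0.        ,   0.        ,   1.        ]]), 'k1': 0.0691032137552253, 'R': array([[-0.58811965, -0.80861596,  0.01598454],
       [-0.58642763,  0.41274117, -0.69695578],
       [ 0.55697209, -0.41926717, -0.71693593]]), 't': array([0.31440324, 0.33968775, 1.00601669])}
side {'intrinsics': array([[559.53330009,   0.        , 320.22887808],
       [  0.        , 559.53330009, 247.53921586],
       [  0.        ,   0.        ,   1.        ]]), 'k1': -0.11102520235568109, 'R': array([[ 0.81887944, -0.57389381, -0.00907559],
       [-0.50220667, -0.70875545, -0.49543332],
       [ 0.27789374,  0.41025798, -0.86859856]]), 't': array([-0.43395121,  0.27199014,  1.25222383])}
```

View pics/scene0.png

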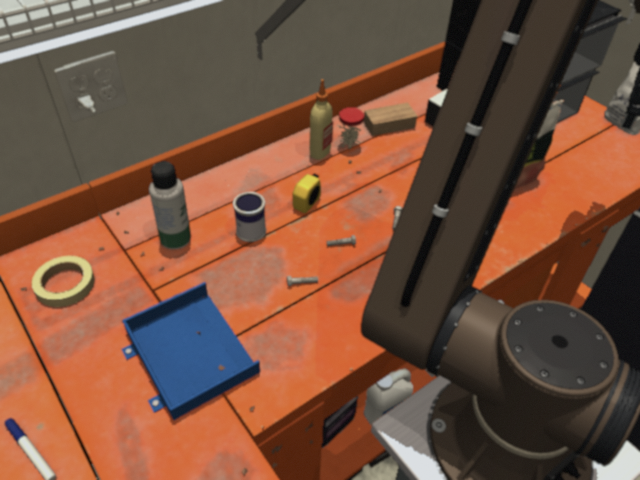

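View pics/side0.png

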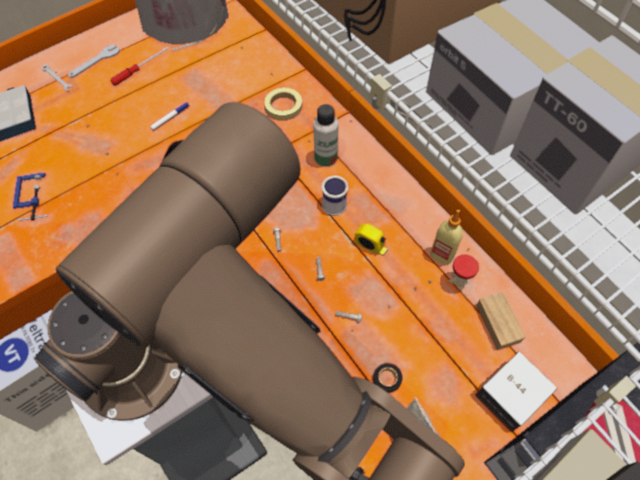

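The scene view shows the tray around (190,350), its mouth facing right, two bolts at (342,242) and (302,281), the tin at (250,217) and the tape measure at (307,193). The side view shows all three bolts at (278,238), (320,268) and (348,317), and the black tape at (388,377).

```bash
cat > h.py <<'E'
import numpy as np,cv2
from plant import ctrl,optics,order
def ray(c,u,v):
    K=c["intrinsics"];k=c["k1"]
    xd=(u-K[0,2])/K[0,0];yd=(v-K[1,2])/K[1,1];x,y=xd,yd
    for _ in range(20):
        s=1+k*(x*x+y*y);x,y=xd/s,yd/s
    return np.array([x,y,1.])
def onplane(c,u,v,z):
    r=c["R"].T@ray(c,u,v);o=-c["R"].T@c["t"]
    return o+r*(z-o[2])/r[2]
def proj(c,X):
    p=c["R"]@np.asarray(X,float)+c["t"];x,y=p[:2]/p[2];s=1+c["k1"]*(x*x+y*y);K=c["intrinsics"]
    return K[0,0]*x*s+K[0,2],K[1,1]*y*s+K[1,2]
def bydepth(c,u,v,d):
    return c["R"].T@(ray(c,u,v)*d-c["t"])
# rectified top view: world x up, y left
def top(c,img,x0,x1,y0,y1,z,res=0.001):
    xs=np.arange(x1,x0,-res);ys=np.arange(y1,y0,-res)
    Y,X=np.meshgrid(ys,xs);P=np.stack([X,Y,np.full_like(X,z)],-1)@c["R"].T+c["t"]
    x=P[...,0]/P[...,2];y=P[...,1]/P[...,2];s=1+c["k1"]*(x*x+y*y);K=c["intrinsics"]
    return cv2.remap(img,(K[0,0]*x*s+K[0,2]).astype(np.float32),(K[1,1]*y*s+K[1,2]).astype(np.float32),cv2.INTER_LINEAR)
def grid(im,x0,x1,y0,y1,res,step=0.1):
    im=im.copy()
    for x in np.arange(np.ceil(x0/step)*step,x1,step):
        r=int((x1-x)/res);cv2.line(im,(0,r),(im.shape[1],r),(255,255,255),1);cv2.putText(im,f"{x:.2f}",(0,r-2),0,.4,(255,255,255),1)
    for y in np.arange(np.ceil(y0/step)*step,y1,step):
        r=int((y1-y)/res);cv2.line(im,(r,0),(r,im.shape[0]),(255,255,255),1);cv2.putText(im,f"{y:.2f}",(r+2,12),0,.4,(255,255,255),1)
    return im
E
python3 - <<'E'
from h import *
for n in ["scene","side"]:
    p=cv2.imread(f"pics/{n}0.png");c=optics.get_calibration(n)
    a=(0.3,0.9,-0.35,0.45)
    t=top(c,p,*a,0.008);cv2.imwrite(f"pics/top_{n}0.png",grid(t,*a,0.001))
E
```

```text
(no output)
```

View pics/top_scene0.png

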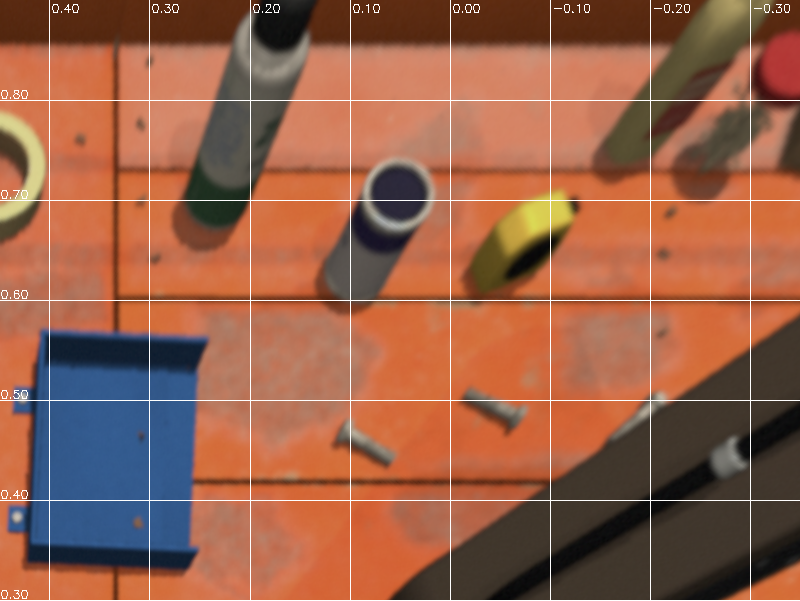

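View pics/top_side0.png

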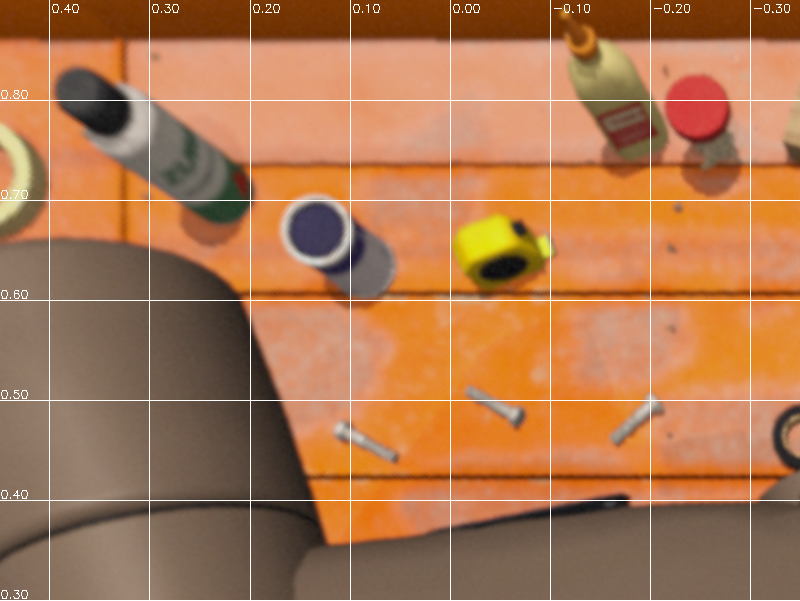

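Both rectified views agree. The tray mouth is near y=0.255, x 0.345–0.545. The bolts are near (0.457,0.085), (0.494,-0.045) and (0.48,-0.185). I'll refine the bolt axes by segmentation.

```bash
cat >> h.py <<'E'
def bolts(n,img,rois,z=0.009,thr=75,save=None):
    c=optics.get_calibration(n);out=[]
    for (x0,x1,y0,y1) in rois:
        t=top(c,img,x0,x1,y0,y1,z,0.0005);h=cv2.cvtColor(t,cv2.COLOR_BGR2HSV)
        m=((h[...,1]<thr)).astype(np.uint8)
        k,l,s,ce=cv2.connectedComponentsWithStats(m);i=1+np.argmax(s[1:,4])
        r,q=np.nonzero(l==i);P=np.stack([x1-r*0.0005,y1-q*0.0005],1)
        rc=cv2.minAreaRect((P*1000).astype(np.float32));box=cv2.boxPoints(rc)
        e=[(box[j]+box[(j+1)%4])/2 for j in range(4)]
        a,b=(e[0],e[2]) if np.linalg.norm(e[0]-e[2])>np.linalg.norm(e[1]-e[3]) else (e[1],e[3])
        out.append((np.round(rc[0]),np.round(a),np.round(b),np.round(rc[1])));print(n,"c",out[-1][0],"ends",a.round(),b.round(),"size",np.round(rc[1],1))
    return out
E
python3 - <<'E'
from h import *
R=[(.41,.50,.03,.14),(.455,.54,-.095,.01),(.43,.53,-.23,-.14)]
bolts("side",cv2.imread("pics/side0.png"),R)
bolts("scene",cv2.imread("pics/scene0.png"),R[:2])
# tray corners from scene picture
c=optics.get_calibration("scene");p=cv2.imread("pics/scene0.png")
cv2.imwrite("pics/trayzoom.png",cv2.resize(p[270:430,100:280],None,fx=4,fy=3.75,interpolation=cv2.INTER_CUBIC))
E
```

```text
side c [456.  86.] ends [438.  57.] [474. 114.] size [67.4 16. ]
side c [497. -46.] ends [481. -71.] [514. -20.] size [60.9 15.6]
side c [ 478. -187.] ends [ 501. -207.] [ 456. -168.] size [19.4 59.6]
scene c [457.  83.] ends [445.  57.] [470. 109.] size [57.7 21.5]
scene c [490. -43.] ends [481. -72.] [499. -14.] size [60.  20.3]
```

View pics/trayzoom.png

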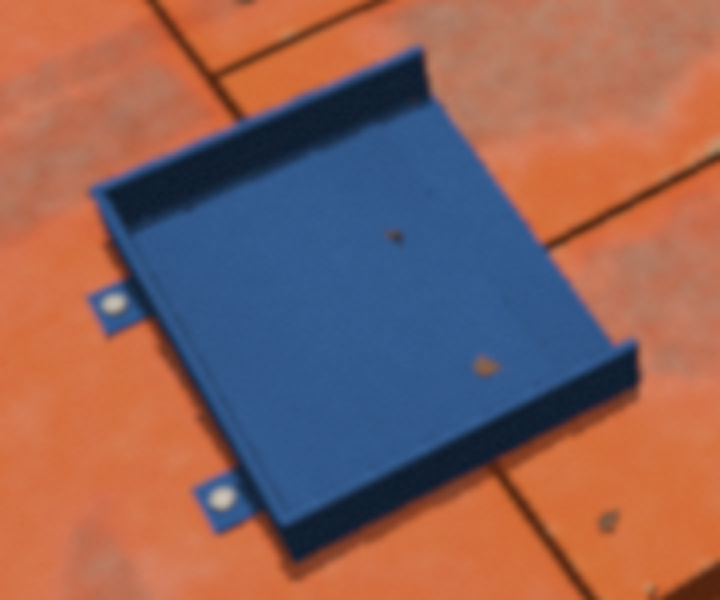

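The zoomed tray shows the far mouth corner at zoom (437,105), the near outer foot at (637,385), and the far back inner corner at (145,225).

```bash
python3 - <<'E'
from h import *
c=optics.get_calibration("scene")
for n,(u,v),z in [("mouth far foot",(437,105),0),("mouth near outer foot",(637,385),0),("near back outer foot",(295,560),0),("back far inner",(135,230),0.002),("back far top outer",(95,190),.038),("near mouth top",(637,343),.038),("near back top",(290,522),.038),("far mouth top",(422,48),.038)]:
    print(n,onplane(c,100+u/4,270+v/3.75,z).round(4))
E
```

```text
mouth far foot [0.528 0.252 0.   ]
mouth near outer foot [0.334  0.2616 0.    ]
near back outer foot [0.3428 0.4211 0.    ]
back far inner [0.5391 0.4016 0.002 ]
back far top outer [0.5435 0.4113 0.038 ]
near mouth top [0.3318 0.2609 0.038 ]
near back top [0.3388 0.4195 0.038 ]
far mouth top [0.5358 0.2513 0.038 ]
```

```bash
cat >> h.py <<'E'
from scipy.spatial.transform import Rotation as Ro
def go(*tg):
    """each target x,y,z (m), yaw deg (tool x dir), prints shift cm in tool axes & turn vector from the present pose"""
    o=ctrl.get_obs();p=o["position"];R=Ro.from_quat(o["orientation"])
    xx=R.as_matrix()[:,0];print("t",round(o["time_s"],2),"pos",p.round(4),"yaw",round(np.degrees(np.arctan2(xx[1],xx[0])),1),"w",round(o["width"],4),"F",o["force"].round(1))
    for x,y,z,w in tg:
        a=np.radians(w);T=Ro.from_matrix(np.array([[np.cos(a),np.sin(a),0],[np.sin(a),-np.cos(a),0],[0,0,-1.]]))
        s=R.inv().apply(np.array([x,y,z])-p)*100;rv=(R.inv()*T).as_rotvec()
        print((x,y,z,w),"shift",s.round(2).tolist(),"turn",rv.round(3).tolist())
E
python3 -c "
from h import *
go((.345,-.35,.2,-29),(.417,-.142,.17,6),(.489,.066,.15,60))"
```

```text
t 0.1 pos [ 0.2711 -0.5629  0.2478] yaw -64.3 w 0.0857 F [0.4 0.3 0.7]
(0.345, -0.35, 0.2, -29) shift [-15.97, -15.89, 4.8] turn [-0.0, 0.001, -0.616]
(0.417, -0.142, 0.17, 6) shift [-31.59, -31.4, 7.81] turn [-0.001, 0.001, -1.227]
(0.489, 0.066, 0.15, 60) shift [-47.2, -46.92, 9.83] turn [-0.001, 0.0, -2.169]
```

```bash
python3 -m handwheel '[[[-2.6,-2.6,0.8],[0,0,-0.12],0.45],[[-5.2,-5.2,1.6],[0,0,-0.24],0.45],[[-7.8,-7.8,2.4],[0,0,-0.36],0.45],[[-10.4,-10.4,3.2],[0,0,-0.48],0.45],[[-13,-13,4],[0,0,-0.6],0.45]]' 30; python3 -c "
from h import *
go((.417,-.142,.17,6),(.489,.066,.15,60))"
```

```text
time_s: 0.52
position: [0.332, -0.3878, 0.2078]
orientation: [0.967, -0.255, -0.0, -0.0]
force: [1.4, -0.8, 0.4]
width: 0.0383
t 0.52 pos [ 0.332  -0.3878  0.2078] yaw -29.6 w 0.0383 F [ 1.4 -0.8  0.4]
(0.417, -0.142, 0.17, 6) shift [-4.75, -25.57, 3.79] turn [-0.0, 0.0, -0.621]
(0.489, 0.066, 0.15, 60) shift [-8.76, -47.22, 5.79] turn [-0.0, 0.0, -1.564]
```

```bash
python3 -m handwheel '[[[-0.7,-3.8,0.6],[0,0,-0.12],0.45],[[-1.4,-7.6,1.2],[0,0,-0.24],0.45],[[-2.1,-11.4,1.8],[0,0,-0.36],0.45],[[-2.8,-15.2,2.4],[0,0,-0.48],0.45],[[-3.5,-19,3],[0,0,-0.6],0.45]]'; python3 -c "
from h import *
go((.489,.066,.15,60))"
```

```text
time_s: 0.93
position: [0.3964, -0.2057, 0.178]
orientation: [0.999, 0.042, -0.0, 0.0]
force: [1.7, -0.1, -0.6]
width: 0.0384
t 0.93 pos [ 0.3964 -0.2057  0.178 ] yaw 4.8 w 0.0384 F [ 1.7 -0.1 -0.6]
(0.489, 0.066, 0.15, 60) shift [11.49, -26.3, 2.8] turn [0.0, 0.0, -0.964]
```

```bash
python3 -m handwheel '[[[1.5,-3.5,0.5],[0,0,-0.12],0.45],[[3,-7,1],[0,0,-0.24],0.45],[[4.5,-10.5,1.5],[0,0,-0.36],0.45],[[6,-14,2],[0,0,-0.48],0.45],[[7.5,-17.5,2.5],[0,0,-0.6],0.45]]'; python3 -c "
from h import *
go((.489,.066,.08,60),(.489,.066,.03,60))"
```

```text
time_s: 1.35
position: [0.4576, -0.0252, 0.153]
orientation: [0.942, 0.335, -0.0, 0.0]
force: [0.6, -1.8, -0.1]
width: 0.0385
t 1.35 pos [ 0.4576 -0.0252  0.153 ] yaw 39.2 w 0.0385 F [ 0.6 -1.8 -0.1]
(0.489, 0.066, 0.08, 60) shift [8.2, -5.09, 7.3] turn [-0.0, 0.0, -0.363]
(0.489, 0.066, 0.03, 60) shift [8.2, -5.09, 12.3] turn [-0.0, 0.0, -0.363]
```

```bash
python3 -m handwheel '[[[2.7,-1.7,0.5],[0,0,-0.12],0.45],[[5.5,-3.4,1],[0,0,-0.24],0.45],[[8.2,-5.1,3],[0,0,-0.363],0.45],[[8.2,-5.1,6],[0,0,-0.363],0.45],[[8.2,-5.1,9.3],[0,0,-0.363],0.45]]'; python3 - <<'E'
from h import *
go((.489,.066,.03,60),(.489,.066,.022,60))
for n in ["side","wrist"]:
    p,d=optics.snapshot(n);cv2.imwrite(f"pics/{n}1.png",p[:,:,::-1])
E
```

```text
time_s: 1.77
position: [0.4901, 0.0658, 0.0599]
orientation: [0.867, 0.499, 0.001, 0.001]
force: [0.9, -0.2, -0.2]
width: 0.0381
t 1.77 pos [0.4901 0.0658 0.0599] yaw 59.9 w 0.0381 F [ 0.9 -0.2 -0.2]
(0.489, 0.066, 0.03, 60) shift [-0.04, -0.11, 2.99] turn [0.003, -0.001, -0.002]
(0.489, 0.066, 0.022, 60) shift [-0.04, -0.11, 3.79] turn [0.003, -0.001, -0.002]
```

View pics/wrist1.png

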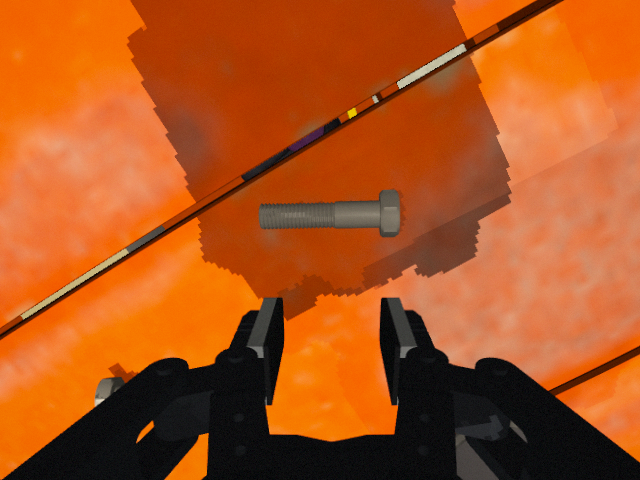

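View pics/side1.png

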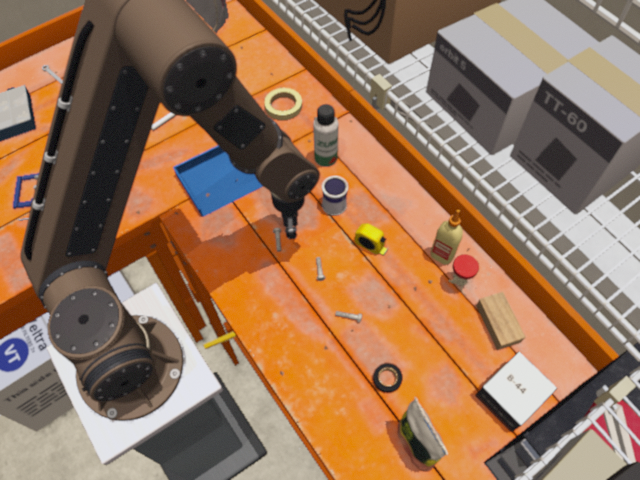

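The wrist view shows bolt 1 parallel to the jaws from (260,216) to (400,213), head at the right, centred ahead of the two fingertips. The side view agrees and shows clear space round the tin. Next I'll lower slowly to find the bench.

```bash
python3 -m handwheel '[[[0,0,1.5],[0,0,0],0.45],[[0,0,2.9],[0,0,0],0.45],[[0,0,3.4],[0,0,0],0.45],[[0,0,3.7],[0,0,0],0.45],[[0,0,3.8],[0,0,0],0.45]]'; python3 -m handwheel '[[[0,0,0.1],[0,0,0],0.45],[[0,0,0.2],[0,0,0],0.45],[[0,0,0.3],[0,0,0],0.45],[[0,0,0.3],[0,0,0],0.45],[[0,0,0.3],[0,0,0],0.45]]'
```

```text
time_s: 2.28
position: [0.4896, 0.0638, 0.023]
orientation: [0.868, 0.497, 0.0, 0.0]
force: [0.0, -0.9, -0.9]
width: 0.0383
time_s: 2.7
position: [0.4894, 0.064, 0.0195]
orientation: [0.868, 0.497, 0.0, 0.0]
force: [0.5, 0.2, 0.8]
width: 0.0385
```

```bash
python3 -m handwheel '[[[0,0,0.1],[0,0,0],0.45],[[0,0,0.2],[0,0,0],0.45],[[0,0,0.3],[0,0,0],0.45],[[0,0,0.3],[0,0,0],0.45],[[0,0,0.3],[0,0,0],0.45]]'; python3 -m handwheel '[[[0,0,0.05],[0,0,0],0.45],[[0,0,0.1],[0,0,0],0.45],[[0,0,0.15],[0,0,0],0.45],[[0,0,0.2],[0,0,0],0.45],[[0,0,0.2],[0,0,0],0.45]]'
```

```text
time_s: 3.12
position: [0.4893, 0.064, 0.0162]
orientation: [0.868, 0.497, -0.0, -0.0]
force: [-0.2, -0.1, 0.2]
width: 0.0381
time_s: 3.53
position: [0.4894, 0.064, 0.0157]
orientation: [0.868, 0.497, 0.0, 0.0]
force: [-4.9, -0.1, 23.4]
width: 0.0386
```

Fingertips touch at TCP z=0.0157, so I'll work at about z=0.020. First raise, then push straight against bolt 1.

```bash
python3 -m handwheel '[[[0,0,-0.55],[0,0,0],0.45],[[0,-0.6,-0.55],[0,0,0],0.45],[[0,-1.2,-0.55],[0,0,0],0.45],[[0,-1.8,-0.55],[0,0,0],0.45],[[0,-2.4,-0.55],[0,0,0],0.45]]'; python3 - <<'E'
from h import *
go()
p,d=optics.snapshot("wrist");cv2.imwrite(f"pics/wrist2.png",p[:,:,::-1])
E
```

```text
time_s: 3.95
position: [0.4678, 0.0765, 0.0195]
orientation: [0.868, 0.497, -0.0, -0.0]
force: [1.3, 0.9, 1.1]
width: 0.0387
t 3.95 pos [0.4678 0.0765 0.0195] yaw 59.7 w 0.0387 F [1.3 0.9 1.1]
```

View pics/wrist2.png

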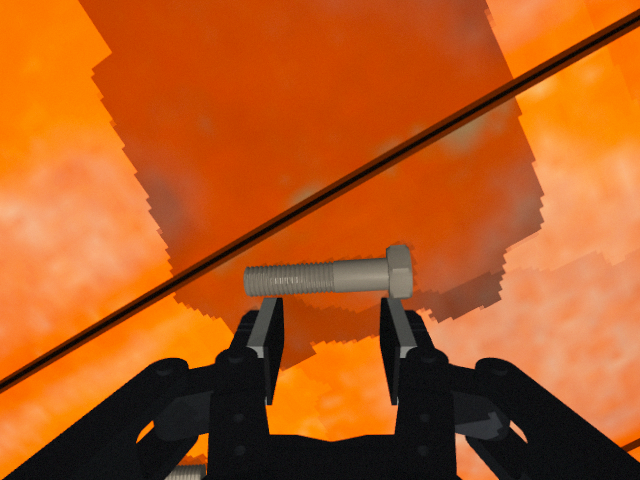

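The fingertips at (268,300) and (395,300) are just behind the bolt, at the thread end and the head. Next comes the arc, turning the bolt crosswise as it is pushed.

```bash
python3 -m handwheel '[[[-0.15,-0.97,0],[0,0,0.12],0.45],[[-0.17,-1.95,0],[0,0,0.24],0.45],[[-0.09,-2.93,0],[0,0,0.36],0.45],[[0.12,-3.89,0],[0,0,0.48],0.45],[[0.44,-4.81,0],[0,0,0.6],0.45]]'; python3 - <<'E'
from h import *
go()
p,d=optics.snapshot("wrist");cv2.imwrite(f"pics/wrist3.png",p[:,:,::-1])
E
```

```text
time_s: 4.42
position: [0.4286, 0.1045, 0.0196]
orientation: [0.976, 0.216, -0.0, 0.0]
force: [0.1, 0.0, 0.4]
width: 0.0381
t 4.42 pos [0.4286 0.1045 0.0196] yaw 24.9 w 0.0381 F [0.1 0.  0.4]
```

View pics/wrist3.png

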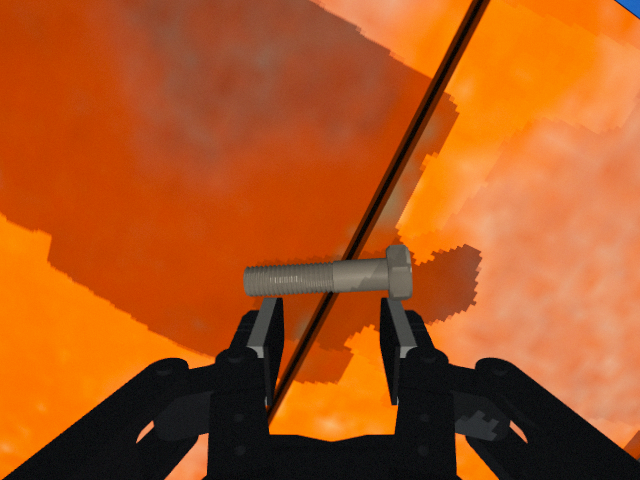

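The bolt follows without slipping. Next I'll finish the turn.

```bash
python3 -m handwheel '[[[-0.14,-0.89,0],[0,0,0.11],0.45],[[-0.18,-1.79,0],[0,0,0.22],0.45],[[-0.12,-2.68,0],[0,0,0.33],0.45],[[0.04,-3.57,0],[0,0,0.44],0.45],[[0.46,-4.47,0],[0,0,0.44],0.45]]'; python3 - <<'E'
from h import *
go((.435,.37,.02,-2.5))
p,d=optics.snapshot("scene");cv2.imwrite(f"pics/scene4.png",p[:,:,::-1])
E
```

```text
time_s: 4.88
position: [0.414, 0.1469, 0.0196]
orientation: [1.0, -0.001, -0.0, 0.0]
force: [-0.5, 0.1, -0.5]
width: 0.0384
t 4.88 pos [0.414  0.1469 0.0196] yaw -0.1 w 0.0384 F [-0.5  0.1 -0.5]
(0.435, 0.37, 0.02, -2.5) shift [2.08, -22.31, -0.05] turn [0.0, 0.001, 0.042]
```

View pics/scene4.png

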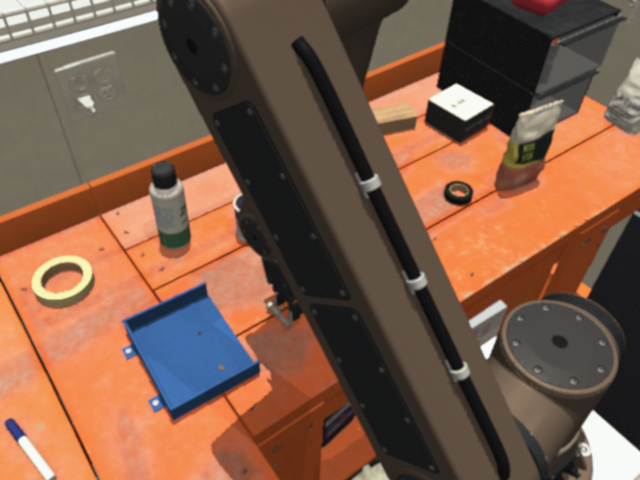

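The scene view shows the bolt lying crosswise at (280,310), directly ahead of the mouth. Next I'll sweep straight in.

```bash
python3 -m handwheel '[[[0,-1.3,0],[0,0,0],0.45],[[0,-2.6,0],[0,0,0.02],0.45],[[0.1,-3.9,0],[0,0,0.04],0.45],[[0.2,-5.2,0],[0,0,0.04],0.45],[[0.3,-6.5,0],[0,0,0.04],0.45]]'; python3 -m handwheel '[[[0,-1.3,0],[0,0,0],0.45],[[0,-2.6,0],[0,0,0],0.45],[[0,-3.9,0],[0,0,0],0.45],[[0,-5.2,0],[0,0,0],0.45],[[0,-6.5,0],[0,0,0],0.45]]'; python3 - <<'E'
from h import *
go((.43,.37,.02,-2.5))
p,d=optics.snapshot("wrist");cv2.imwrite(f"pics/wrist5.png",p[:,:,::-1])
E
```

```text
time_s: 5.35
position: [0.4176, 0.2122, 0.0197]
orientation: [1.0, -0.016, -0.0, 0.0]
force: [-0.3, -0.5, 0.8]
width: 0.0385
time_s: 5.77
position: [0.42, 0.2776, 0.0197]
orientation: [1.0, -0.018, -0.0, 0.0]
force: [-1.1, -0.7, 0.4]
width: 0.0382
t 5.77 pos [0.42   0.2776 0.0197] yaw -2.1 w 0.0382 F [-1.1 -0.7  0.4]
(0.43, 0.37, 0.02, -2.5) shift [0.66, -9.27, -0.03] turn [0.0, 0.0, 0.007]
```

View pics/wrist5.png

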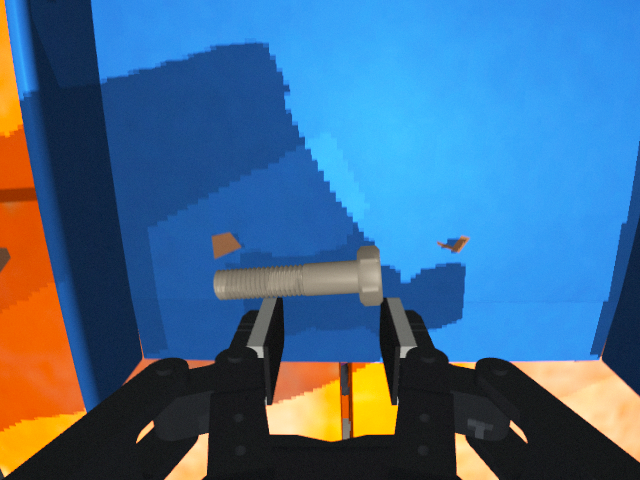

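Bolt 1 is over the lip, but it has drifted left: its head at (370,277) is barely on the right finger at (390,300). I'll back off, shift left 1.5 cm, and push on.

```bash
python3 -m handwheel '[[[0,0.6,0],[0,0,0],0.45],[[-0.8,0.6,0],[0,0,0],0.45],[[-1.5,0.5,0],[0,0,0],0.45],[[-1.5,-0.2,0],[0,0,0],0.45],[[-1.5,-1.2,0],[0,0,0],0.45]]'; python3 -m handwheel '[[[0,-1,0],[0,0,0],0.45],[[0,-2,0],[0,0,0],0.45],[[0,-3,0],[0,0,0],0.45],[[0,-4,0],[0,0,0],0.45],[[0,-5,0],[0,0,0],0.45]]'; python3 - <<'E'
from h import *
go((.415,.37,.02,-2.5))
p,d=optics.snapshot("wrist");cv2.imwrite(f"pics/wrist6.png",p[:,:,::-1])
E
```

```text
time_s: 6.23
position: [0.405, 0.289, 0.0199]
orientation: [1.0, -0.02, -0.0, 0.0]
force: [0.5, -0.3, 0.1]
width: 0.0385
time_s: 6.65
position: [0.4073, 0.3404, 0.0197]
orientation: [1.0, -0.019, 0.0, 0.0]
force: [-0.6, -0.3, -0.0]
width: 0.0389
t 6.65 pos [0.4073 0.3404 0.0197] yaw -2.2 w 0.0389 F [-0.6 -0.3 -0. ]
(0.415, 0.37, 0.02, -2.5) shift [0.65, -2.99, -0.03] turn [0.0, -0.0, 0.005]
```

View pics/wrist6.png

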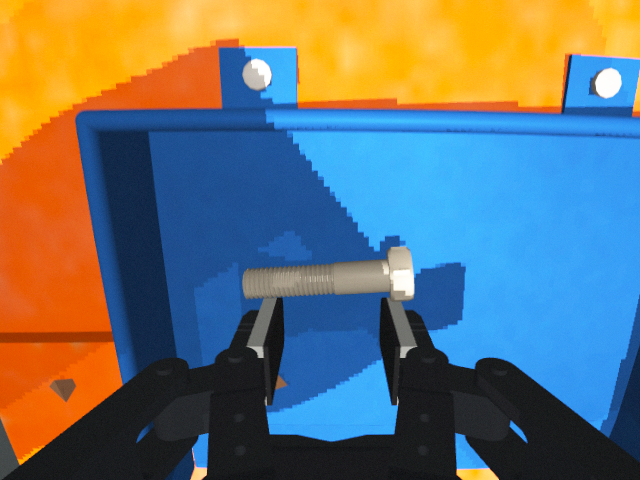

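Bolt 1 is deep in the tray at (330,278), well past the lip. One more small push, then back off and lift.

```bash
python3 -m handwheel '[[[0,-0.9,0],[0,0,0],0.45],[[0,-1.8,0],[0,0,0],0.45],[[0,-1.2,0],[0,0,0],0.45],[[0,-0.4,0],[0,0,0],0.45],[[0,-0.2,-3],[0,0,0],0.45]]'; python3 -c "
from h import *
go((.527,-.065,.15,62))"
```

```text
time_s: 7.12
position: [0.4055, 0.3387, 0.0462]
orientation: [1.0, -0.02, -0.003, 0.002]
force: [-0.3, -0.2, -1.0]
width: 0.0385
t 7.12 pos [0.4055 0.3387 0.0462] yaw -2.3 w 0.0385 F [-0.3 -0.2 -1. ]
(0.527, -0.065, 0.15, 62) shift [13.66, 39.91, -10.28] turn [0.001, 0.008, -1.121]
```

```bash
python3 -m handwheel '[[[0,0,-4],[0,0,0],0.45],[[0.5,2.5,-7],[0,0,-0.1],0.45],[[1.7,6,-8.5],[0,0,-0.22],0.45],[[3,9.5,-9.5],[0,0,-0.34],0.45],[[4.2,13.2,-10],[0,0,-0.46],0.45]]';  python3 -c "
from h import *
go((.529,-.064,.15,61))"
```

```text
time_s: 7.53
position: [0.4428, 0.2119, 0.1504]
orientation: [0.98, 0.201, 0.001, -0.0]
force: [1.3, 0.3, 0.4]
width: 0.0386
t 7.53 pos [0.4428 0.2119 0.1504] yaw 23.2 w 0.0386 F [1.3 0.3 0.4]
(0.529, -0.064, 0.15, 61) shift [-2.94, 28.75, 0.04] turn [0.001, -0.002, -0.66]
```

```bash
python3 -m handwheel '[[[-0.4,3.8,0],[0,0,-0.12],0.45],[[-0.8,7.6,0],[0,0,-0.24],0.45],[[-1.2,11.4,0],[0,0,-0.36],0.45],[[-1.6,15.2,0],[0,0,-0.48],0.45],[[-2,19,0],[0,0,-0.6],0.45]]';  python3 -c "
from h import *
go((.529,-.064,.06,61))"
```

```text
time_s: 7.95
position: [0.4948, 0.038, 0.1489]
orientation: [0.889, 0.459, -0.0, -0.0]
force: [0.1, 0.8, -0.1]
width: 0.0384
t 7.95 pos [0.4948 0.038  0.1489] yaw 54.6 w 0.0384 F [ 0.1  0.8 -0.1]
(0.529, -0.064, 0.06, 61) shift [-6.33, 8.7, 8.89] turn [-0.0, 0.0, -0.112]
```

```bash
python3 -m handwheel '[[[-2.1,2.9,0],[0,0,-0.05],0.45],[[-4.2,5.8,1],[0,0,-0.112],0.45],[[-6.3,8.7,3],[0,0,-0.112],0.45],[[-6.3,8.7,6],[0,0,-0.112],0.45],[[-6.3,8.7,8.9],[0,0,-0.112],0.45]]';  python3 - <<'E'
from h import *
go()
p,d=optics.snapshot("wrist");cv2.imwrite(f"pics/wrist7.png",p[:,:,::-1])
E
```

```text
time_s: 8.37
position: [0.5291, -0.0642, 0.0591]
orientation: [0.864, 0.504, 0.001, 0.001]
force: [0.4, -0.6, -0.7]
width: 0.0384
t 8.37 pos [ 0.5291 -0.0642  0.0591] yaw 60.5 w 0.0384 F [ 0.4 -0.6 -0.7]
```

View pics/wrist7.png

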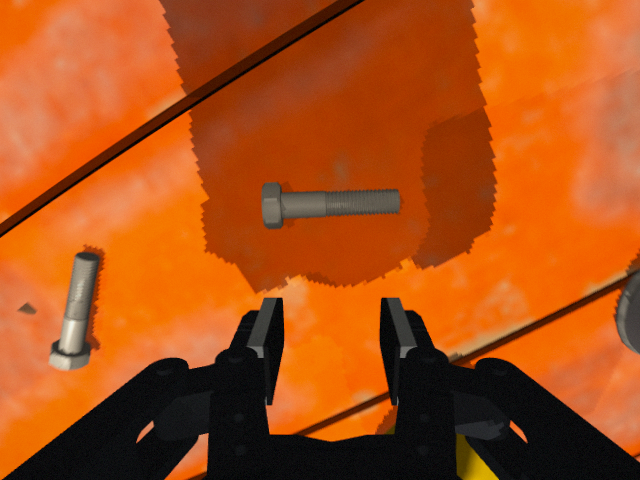

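Bolt 2 lies parallel ahead of the fingers, (262–400, 203), head at the left. Tape measure stays behind at the lower right. Next I'll descend, make contact, and start the arc.

```bash
python3 -m handwheel '[[[0,0,1.8],[0,0,0],0.45],[[0,0,3.5],[0,0,0],0.45],[[0,0,3.9],[0,0,0],0.45],[[0,-0.5,3.9],[0,0,0],0.45],[[0,-1.2,3.9],[0,0,0],0.45]]'; python3 -m handwheel '[[[0,-0.3,0],[0,0,0],0.45],[[0,-0.6,0],[0,0,0],0.45],[[0,-0.9,0],[0,0,0],0.45],[[0,-1.2,0],[0,0,0],0.45],[[0,-1.5,0],[0,0,0],0.45]]'; python3 - <<'E'
from h import *
go()
p,d=optics.snapshot("wrist");cv2.imwrite(f"pics/wrist8.png",p[:,:,::-1])
E
```

```text
time_s: 8.83
position: [0.5186, -0.0556, 0.0217]
orientation: [0.863, 0.505, 0.0, 0.0]
force: [-0.3, -0.1, -0.1]
width: 0.0385
time_s: 9.25
position: [0.5059, -0.0481, 0.0214]
orientation: [0.863, 0.506, 0.0, 0.001]
force: [1.0, -0.4, 1.3]
width: 0.0385
t 9.25 pos [ 0.5059 -0.0481  0.0214] yaw 60.7 w 0.0385 F [ 1.  -0.4  1.3]
```

View pics/wrist8.png

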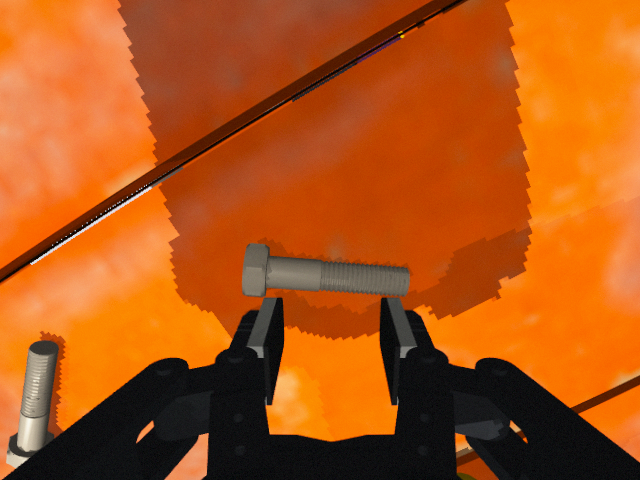

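Both fingertips are against bolt 2. Arc in two calls.

```bash
python3 -m handwheel '[[[-0.15,-0.97,0.1],[0,0,0.12],0.45],[[-0.17,-1.95,0.15],[0,0,0.24],0.45],[[-0.09,-2.93,0.15],[0,0,0.36],0.45],[[0.12,-3.89,0.15],[0,0,0.48],0.45],[[0.44,-4.81,0.15],[0,0,0.6],0.45]]';  python3 -m handwheel '[[[-0.14,-0.89,0],[0,0,0.11],0.45],[[-0.18,-1.79,0],[0,0,0.22],0.45],[[-0.12,-2.68,0],[0,0,0.33],0.45],[[0.04,-3.57,0],[0,0,0.44],0.45],[[0.46,-4.47,0],[0,0,0.45],0.45]]'; python3 - <<'E'
from h import *
go((.46,.33,.02,-2.5))
p,d=optics.snapshot("wrist");cv2.imwrite(f"pics/wrist9.png",p[:,:,::-1])
E
```

```text
time_s: 9.72
position: [0.4653, -0.0207, 0.0194]
orientation: [0.974, 0.225, -0.0, -0.0]
force: [-0.0, 0.3, -0.4]
width: 0.0389
time_s: 10.13
position: [0.4495, 0.0215, 0.0194]
orientation: [1.0, 0.002, -0.0, 0.0]
force: [0.5, -0.7, 0.2]
width: 0.0384
t 10.13 pos [0.4495 0.0215 0.0194] yaw 0.2 w 0.0384 F [ 0.5 -0.7  0.2]
(0.46, 0.33, 0.02, -2.5) shift [1.14, -30.84, -0.07] turn [0.0, 0.001, 0.047]
```

View pics/wrist9.png

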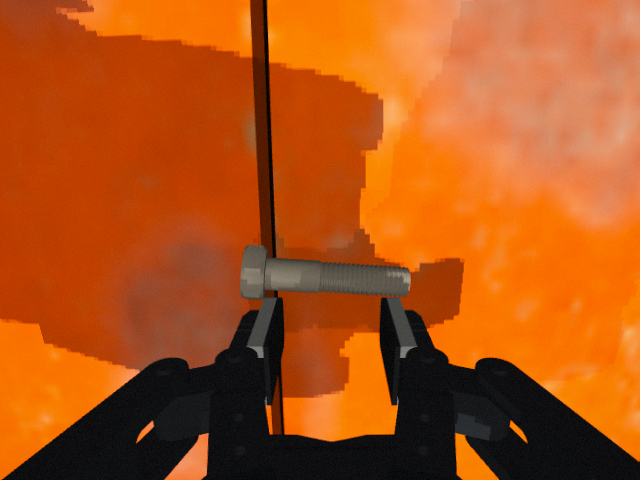

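```bash
python3 -m handwheel '[[[0,-1.3,0],[0,0,0],0.45],[[0,-2.6,0],[0,0,0],0.45],[[0,-3.9,0],[0,0,0],0.45],[[0,-5.2,0],[0,0,0],0.45],[[0,-6.5,0],[0,0,0],0.45]]'; python3 -m handwheel '[[[0,-1.3,0],[0,0,0],0.45],[[0,-2.6,0],[0,0,0],0.45],[[0,-3.9,0],[0,0,0],0.45],[[0,-5.2,0],[0,0,0],0.45],[[0,-6.5,0],[0,0,0],0.45]]'; python3 - <<'E'
from h import *
go((.46,.33,.02,-2.5))
p,d=optics.snapshot("wrist");cv2.imwrite(f"pics/wrist10.png",p[:,:,::-1])
E
```

```text
time_s: 10.6
position: [0.4495, 0.0866, 0.0194]
orientation: [1.0, 0.006, -0.0, 0.0]
force: [0.7, -0.8, 0.8]
width: 0.0382
time_s: 11.02
position: [0.4488, 0.1516, 0.0193]
orientation: [1.0, 0.006, -0.0, 0.0]
force: [1.0, -0.5, 0.4]
width: 0.0385
t 11.02 pos [0.4488 0.1516 0.0193] yaw 0.6 w 0.0385 F [ 1.  -0.5  0.4]
(0.46, 0.33, 0.02, -2.5) shift [1.32, -17.82, -0.07] turn [0.0, 0.0, 0.055]
```

View pics/wrist10.png

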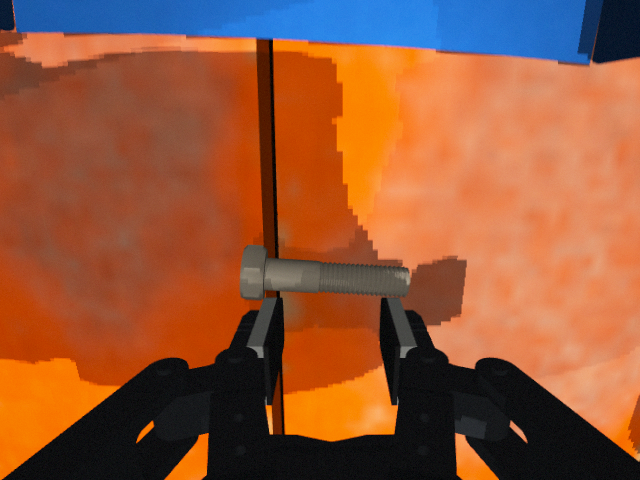

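Bolt 2 is steady on the fingers, and the tray mouth spans (14–590, 40) ahead. Continuing.

```bash
python3 -m handwheel '[[[0,-1.2,0],[0,0,0],0.45],[[0,-2.4,0],[0,0,0.02],0.45],[[0,-3.6,0],[0,0,0.03],0.45],[[0,-4.8,0],[0,0,0.04],0.45],[[0,-6,0],[0,0,0.05],0.45]]'; python3 -m handwheel '[[[0,-1.2,0],[0,0,0],0.45],[[0,-2.4,0],[0,0,0],0.45],[[0,-3.6,0],[0,0,0],0.45],[[0,-4.8,0],[0,0,0],0.45],[[0,-6,0],[0,0,0],0.45]]'; python3 - <<'E'
from h import *
go((.46,.32,.02,-2.5))
p,d=optics.snapshot("wrist");cv2.imwrite(f"pics/wrist11.png",p[:,:,::-1])
E
```

```text
time_s: 11.48
position: [0.4483, 0.2112, 0.0193]
orientation: [1.0, -0.02, -0.0, 0.0]
force: [0.1, -0.7, 0.5]
width: 0.0384
time_s: 11.9
position: [0.4507, 0.2722, 0.0194]
orientation: [1.0, -0.02, 0.0, 0.0]
force: [-0.0, -0.7, 0.0]
width: 0.0381
t 11.9 pos [0.4507 0.2722 0.0194] yaw -2.3 w 0.0381 F [-0.  -0.7  0. ]
(0.46, 0.32, 0.02, -2.5) shift [0.74, -4.81, -0.06] turn [0.0, -0.0, 0.004]
```

View pics/wrist11.png

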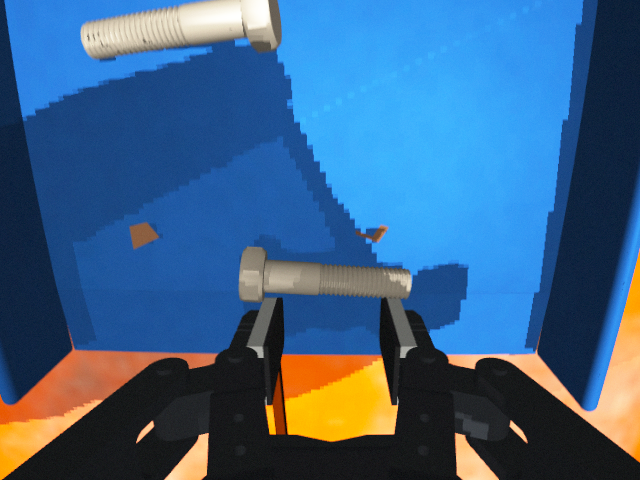

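Bolt 2 is over the lip at (325,277) and square on the fingers. Bolt 1 lies farther back at (180,30). Push 5 cm more, then retreat and lift.

```bash
python3 -m handwheel '[[[0,-1.1,0],[0,0,0],0.45],[[0,-2.2,0],[0,0,0],0.45],[[0,-3.3,0],[0,0,0],0.45],[[0,-4.3,0],[0,0,0],0.45],[[0,-5,0],[0,0,0],0.45]]'; python3 -m handwheel '[[[0,0.6,0],[0,0,0],0.45],[[0,1.2,-1],[0,0,0],0.45],[[0,1.2,-5],[0,0,0],0.45],[[0,1.4,-9],[0,0,0],0.45],[[0,3.5,-12],[0,0,0],0.45]]';python3 - <<'E'
from h import *
go((.45,-.217,.15,-45))
p,d=optics.snapshot("wrist");cv2.imwrite(f"pics/wrist12.png",p[:,:,::-1])
p,d=optics.snapshot("side");p=p[:,:,::-1].copy();cv2.imwrite(f"pics/side12.png",p)
bolts("side",p,[(.43,.53,-.23,-.14)])
E
```

```text
time_s: 12.37
position: [0.4527, 0.3224, 0.0194]
orientation: [1.0, -0.02, 0.0, -0.0]
force: [0.2, -1.3, -0.4]
width: 0.0385
time_s: 12.78
position: [0.4516, 0.2867, 0.1424]
orientation: [1.0, -0.02, 0.001, -0.001]
force: [0.5, -1.0, 0.1]
width: 0.0386
t 12.78 pos [0.4516 0.2867 0.1424] yaw -2.2 w 0.0386 F [ 0.5 -1.   0.1]
(0.45, -0.217, 0.15, -45) shift [1.81, 50.34, -0.82] turn [-0.002, -0.001, 0.746]
side c [ 478. -187.] ends [ 501. -207.] [ 456. -167.] size [19.4 59.9]
```

View pics/wrist12.png

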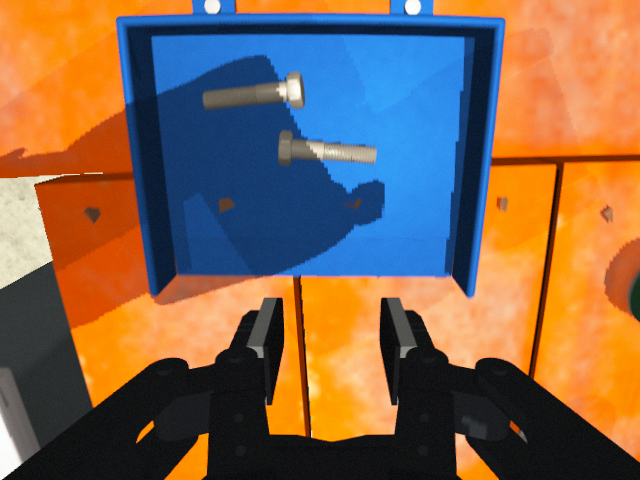

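View pics/side12.png

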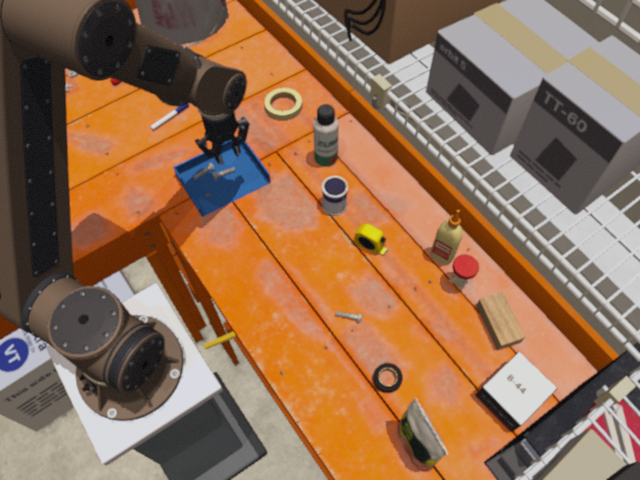

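The wrist view shows both bolts well inside the tray, at (255,93) and (330,150), the lip being at row 275. Side view: the tin, tape measure and black tape haven't moved. Next, bolt 3.

```bash
python3 -m handwheel '[[[0.2,4,0],[0,0,0.1],0.45],[[0.3,8,0],[0,0,0.2],0.45],[[0.5,12,0],[0,0,0.3],0.45],[[0.6,16,0],[0,0,0.4],0.45],[[0.8,20,0],[0,0,0.5],0.45]]';python3 -c "
from h import *
go((.452,-.217,.14,-41.5))"
```

```text
time_s: 13.3
position: [0.4501, 0.0838, 0.1393]
orientation: [0.963, -0.269, -0.0, 0.0]
force: [1.2, 0.1, -0.4]
width: 0.0386
t 13.3 pos [0.4501 0.0838 0.1393] yaw -31.2 w 0.0386 F [ 1.2  0.1 -0.4]
(0.452, -0.217, 0.14, -41.5) shift [15.76, 25.63, -0.07] turn [0.001, 0.001, 0.179]
```

```bash
python3 -m handwheel '[[[2.1,3.4,0],[0,0,0.03],0.45],[[4.2,6.8,0],[0,0,0.06],0.45],[[6.3,10.2,0],[0,0,0.1],0.45],[[8.4,13.6,0],[0,0,0.14],0.45],[[10.5,17,0],[0,0,0.179],0.45]]';python3 -c "
from h import *
go((.452,-.217,.06,-41.5))"
```

```text
time_s: 13.72
position: [0.4527, -0.1161, 0.1393]
orientation: [0.936, -0.353, -0.0, 0.0]
force: [1.5, 0.1, 0.6]
width: 0.0386
t 13.72 pos [ 0.4527 -0.1161  0.1393] yaw -41.4 w 0.0386 F [1.5 0.1 0.6]
(0.452, -0.217, 0.06, -41.5) shift [6.62, 7.62, 7.93] turn [0.0, 0.001, 0.003]
```

```bash
python3 -m handwheel '[[[2.3,2.6,0],[0,0,0],0.45],[[4.5,5.2,0],[0,0,0],0.45],[[6.6,7.6,1.5],[0,0,0],0.45],[[6.6,7.6,5],[0,0,0],0.45],[[6.6,7.6,7.9],[0,0,0],0.45]]';python3 - <<'E'
from h import *
go()
p,d=optics.snapshot("wrist");cv2.imwrite(f"pics/wrist13.png",p[:,:,::-1])
E
```

```text
time_s: 14.13
position: [0.4527, -0.2166, 0.0595]
orientation: [0.935, -0.354, 0.001, 0.0]
force: [0.6, 0.1, -0.2]
width: 0.0384
t 14.13 pos [ 0.4527 -0.2166  0.0595] yaw -41.4 w 0.0384 F [ 0.6  0.1 -0.2]
```

View pics/wrist13.png

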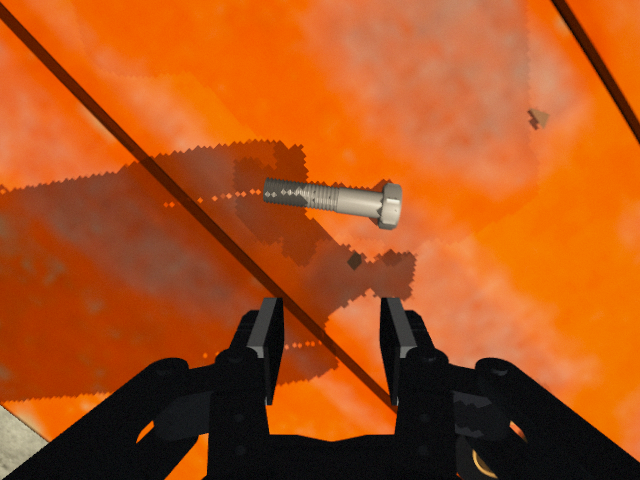

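Bolt 3 spans (265,190) to (400,207), about 6° turned relative to the jaws. I'll correct by turning 0.1 rad, then descend and make contact.

```bash
python3 -m handwheel '[[[-0.2,0,1.8],[0,0,0.05],0.45],[[-0.4,0,3.5],[0,0,0.1],0.45],[[-0.4,0,3.95],[0,0,0.1],0.45],[[-0.35,-0.5,3.95],[0,0,0.1],0.45],[[-0.3,-1.2,3.95],[0,0,0.1],0.45]]'; python3 -m handwheel '[[[0,-0.3,0],[0,0,0],0.45],[[0,-0.6,0],[0,0,0],0.45],[[0,-0.9,0],[0,0,0],0.45],[[0,-1.2,0],[0,0,0],0.45],[[0,-1.6,0],[0,0,0],0.45]]'; python3 - <<'E'
from h import *
go()
p,d=optics.snapshot("wrist");cv2.imwrite(f"pics/wrist14.png",p[:,:,::-1])
E
```

```text
time_s: 14.6
position: [0.4594, -0.2035, 0.0217]
orientation: [0.918, -0.398, 0.0, 0.0]
force: [0.1, 0.0, 1.0]
width: 0.0388
time_s: 15.02
position: [0.4712, -0.1924, 0.0213]
orientation: [0.917, -0.398, 0.0, 0.0]
force: [-1.0, -0.5, 1.0]
width: 0.0386
t 15.02 pos [ 0.4712 -0.1924  0.0213] yaw -46.9 w 0.0386 F [-1.  -0.5  1. ]
```

View pics/wrist14.png

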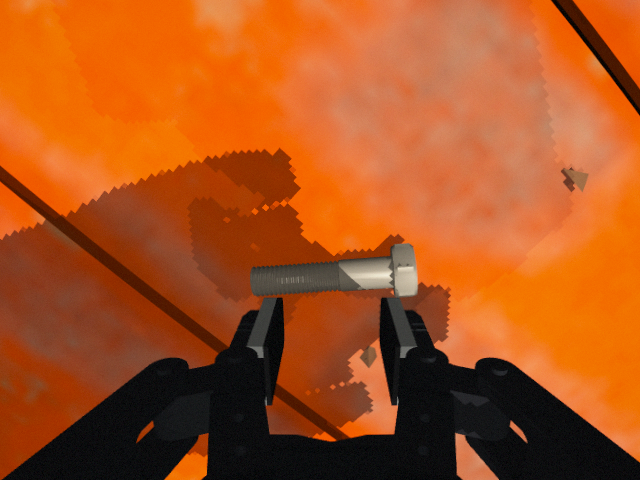

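Contact is good: the fingers are at (268,300) and (393,300) behind the bolt. I'll arc the other way, pivoting on the thread side, and finish at yaw +8° so the bolt heads for the middle of the mouth.

```bash
python3 -m handwheel '[[[0.15,-0.97,0.1],[0,0,-0.12],0.45],[[0.17,-1.95,0.15],[0,0,-0.24],0.45],[[0.09,-2.93,0.15],[0,0,-0.36],0.45],[[-0.12,-3.89,0.15],[0,0,-0.48],0.45],[[-0.44,-4.81,0.15],[0,0,-0.6],0.45]]';  python3 -m handwheel '[[[0.12,-0.73,0],[0,0,-0.09],0.45],[[0.17,-1.46,0],[0,0,-0.18],0.45],[[0.16,-2.2,0],[0,0,-0.27],0.45],[[0.09,-2.93,0],[0,0,-0.36],0.45],[[-0.27,-3.87,0],[0,0,-0.36],0.45]]'; python3 - <<'E'
from h import *
go((.45,.2,.02,8))
p,d=optics.snapshot("wrist");cv2.imwrite(f"pics/wrist15.png",p[:,:,::-1])
E
```

```text
time_s: 15.48
position: [0.5035, -0.1562, 0.0194]
orientation: [0.994, -0.106, 0.0, 0.0]
force: [0.3, -1.6, 0.2]
width: 0.0385
time_s: 15.9
position: [0.5092, -0.1179, 0.0194]
orientation: [0.997, 0.072, 0.0, 0.0]
force: [0.6, -0.5, -0.8]
width: 0.0387
t 15.9 pos [ 0.5092 -0.1179  0.0194] yaw 8.3 w 0.0387 F [ 0.6 -0.5 -0.8]
(0.45, 0.2, 0.02, 8) shift [-1.27, -32.31, -0.07] turn [0.0, -0.001, 0.005]
```

View pics/wrist15.png

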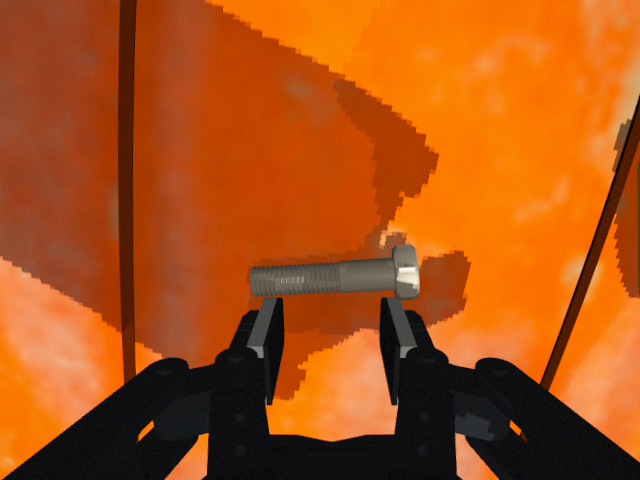

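```bash
python3 -m handwheel '[[[0,-1.3,0],[0,0,0],0.45],[[0,-2.6,0],[0,0,0],0.45],[[0,-3.9,0],[0,0,0],0.45],[[0,-5.2,0],[0,0,0],0.45],[[0,-6.5,0],[0,0,0],0.45]]'; python3 -m handwheel '[[[0,-1.3,0],[0,0,0],0.45],[[0,-2.6,0],[0,0,0],0.45],[[0,-3.9,0],[0,0,0],0.45],[[0,-5.2,0],[0,0,0],0.45],[[0,-6.5,0],[0,0,0],0.45]]'; python3 - <<'E'
from h import *
go((.45,.2,.02,8))
p,d=optics.snapshot("wrist");cv2.imwrite(f"pics/wrist16.png",p[:,:,::-1])
E
```

```text
time_s: 16.37
position: [0.4993, -0.0522, 0.0194]
orientation: [0.998, 0.07, -0.0, 0.0]
force: [-0.3, 0.2, -0.0]
width: 0.0384
time_s: 16.78
position: [0.4902, 0.012, 0.0194]
orientation: [0.998, 0.071, -0.0, 0.0]
force: [-0.4, -0.1, -0.1]
width: 0.0382
t 16.78 pos [0.4902 0.012  0.0194] yaw 8.1 w 0.0382 F [-0.4 -0.1 -0.1]
(0.45, 0.2, 0.02, 8) shift [-1.33, -19.18, -0.06] turn [0.0, 0.0, 0.002]
```

View pics/wrist16.png

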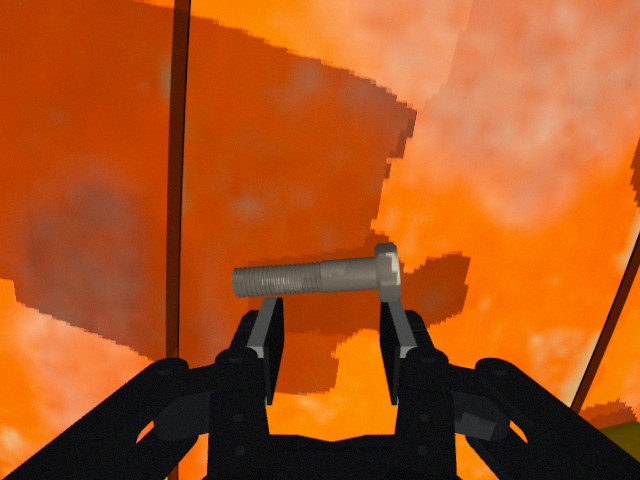

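Bolt 3 is drifting left relative to the fingers, with the head now at (385,270). I'll angle the push slightly left to keep it centred.

```bash
python3 -m handwheel '[[[-0.12,-1.3,0],[0,0,0],0.45],[[-0.24,-2.6,0],[0,0,0],0.45],[[-0.36,-3.9,0],[0,0,0],0.45],[[-0.48,-5.2,0],[0,0,0],0.45],[[-0.6,-6.5,0],[0,0,0],0.45]]'; python3 -m handwheel '[[[-0.12,-1.3,0],[0,0,0],0.45],[[-0.24,-2.6,0],[0,0,0],0.45],[[-0.36,-3.9,0],[0,0,0],0.45],[[-0.48,-5.2,0],[0,0,0],0.45],[[-0.6,-6.5,0],[0,0,0],0.45]]'; python3 - <<'E'
from h import *
go((.45,.29,.02,0))
p,d=optics.snapshot("wrist");cv2.imwrite(f"pics/wrist17.png",p[:,:,::-1])
E
```

```text
time_s: 17.25
position: [0.4752, 0.075, 0.0194]
orientation: [0.998, 0.07, 0.0, 0.0]
force: [-0.4, 0.2, 0.0]
width: 0.0387
time_s: 17.67
position: [0.46, 0.1386, 0.0194]
orientation: [0.998, 0.071, 0.0, 0.0]
force: [1.2, -0.0, -0.5]
width: 0.0382
t 17.67 pos [0.46   0.1386 0.0194] yaw 8.1 w 0.0382 F [ 1.2 -0.  -0.5]
(0.45, 0.29, 0.02, 0) shift [1.14, -15.13, -0.06] turn [0.0, -0.0, 0.141]
```

View pics/wrist17.png

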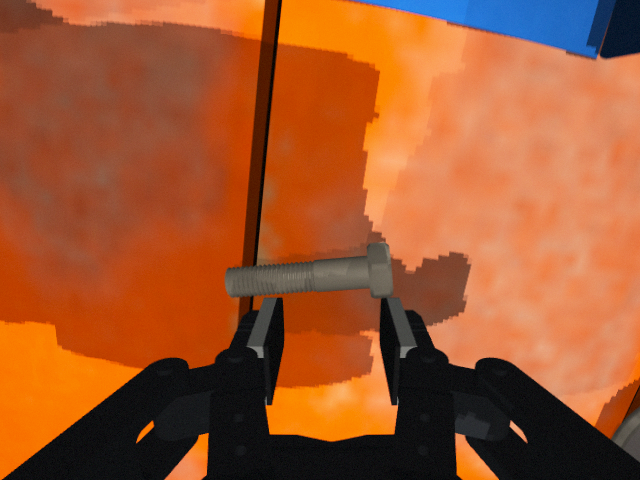

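Still drifting, because the thicker head skews the bolt by 5°. I'll re-seat: back off, shift left 1.1 cm and push again, turning towards yaw −4° so the bolt itself is square to the travel.

```bash
python3 -m handwheel '[[[0,0.6,0],[0,0,0],0.45],[[-0.6,0.6,0],[0,0,0],0.45],[[-1.1,0.5,0],[0,0,0],0.45],[[-1.1,0,0],[0,0,0.02],0.45],[[-1.1,-0.7,0],[0,0,0.05],0.45]]'; python3 -m handwheel '[[[0.05,-1,0],[0,0,0.04],0.45],[[0.1,-2,0],[0,0,0.08],0.45],[[0.25,-3,0],[0,0,0.12],0.45],[[0.4,-4,0],[0,0,0.16],0.45],[[0.6,-5,0],[0,0,0.16],0.45]]'; python3 - <<'E'
from h import *
go((.45,.29,.02,-4))
p,d=optics.snapshot("wrist");cv2.imwrite(f"pics/wrist18.png",p[:,:,::-1])
E
```

```text
time_s: 18.13
position: [0.4479, 0.1421, 0.0194]
orientation: [0.999, 0.044, -0.0, 0.0]
force: [0.6, 0.3, 0.7]
width: 0.0387
time_s: 18.55
position: [0.4495, 0.1931, 0.0193]
orientation: [0.999, -0.036, -0.0, 0.0]
force: [0.4, -0.7, -0.5]
width: 0.0385
t 18.55 pos [0.4495 0.1931 0.0193] yaw -4.1 w 0.0385 F [ 0.4 -0.7 -0.5]
(0.45, 0.29, 0.02, -4) shift [-0.64, -9.67, -0.07] turn [0.0, 0.001, -0.002]
```

View pics/wrist18.png

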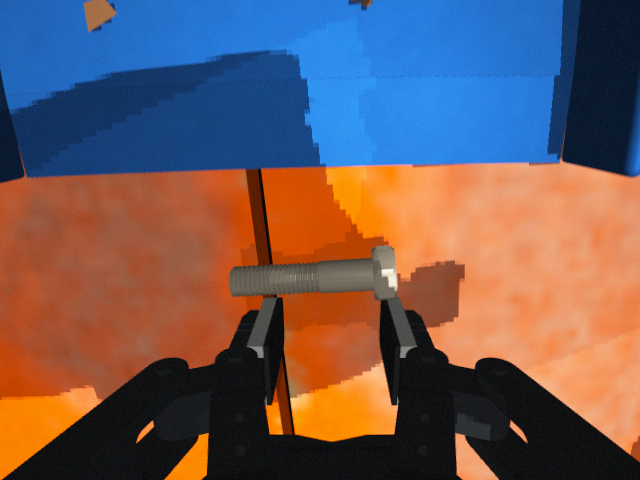

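The bolt is 1.5 cm before the lip (row 170), with its head on the right finger at (385,272). One more re-seat, 0.8 cm left, then push in.

```bash
python3 -m handwheel '[[[0,0.6,0],[0,0,0],0.45],[[-0.8,0.6,0],[0,0,0],0.45],[[-0.8,0.1,0],[0,0,0],0.45],[[-0.8,-0.7,0],[0,0,0],0.45],[[-0.85,-1.5,0],[0,0,0],0.45]]'; python3 -m handwheel '[[[-0.05,-1,0],[0,0,0],0.45],[[-0.1,-2,0],[0,0,0],0.45],[[-0.15,-3,0],[0,0,0],0.45],[[-0.2,-4,0],[0,0,0],0.45],[[-0.25,-5,0],[0,0,0],0.45]]'; python3 - <<'E'
from h import *
go((.45,.29,.02,-4))
p,d=optics.snapshot("wrist");cv2.imwrite(f"pics/wrist19.png",p[:,:,::-1])
E
```

```text
time_s: 19.02
position: [0.4426, 0.2093, 0.0195]
orientation: [0.999, -0.035, 0.0, 0.0]
force: [0.6, -0.4, -0.0]
width: 0.0385
time_s: 19.43
position: [0.4433, 0.2602, 0.0194]
orientation: [0.999, -0.034, 0.0, 0.0]
force: [-0.6, -0.8, 0.0]
width: 0.0388
t 19.43 pos [0.4433 0.2602 0.0194] yaw -3.9 w 0.0388 F [-0.6 -0.8  0. ]
(0.45, 0.29, 0.02, -4) shift [0.47, -3.02, -0.06] turn [0.0, -0.0, 0.001]
```

View pics/wrist19.png

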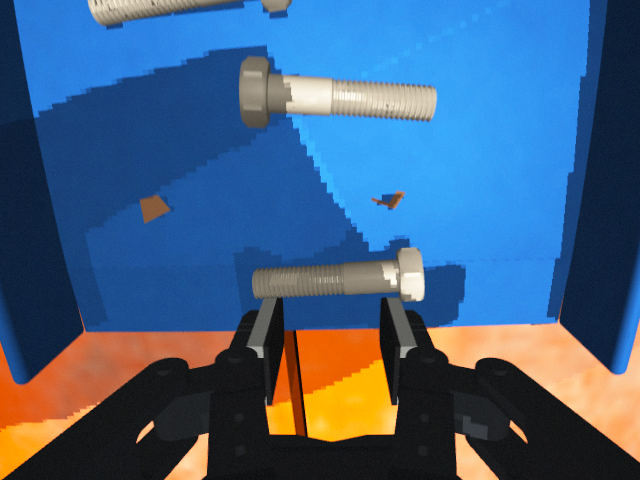

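Bolt 3 is over the lip at (338,277), with the lip at row 330 and bolt 2 well ahead. Push 3.6 cm more, then retreat and lift.

```bash
python3 -m handwheel '[[[0,-0.9,0],[0,0,0],0.45],[[0,-1.8,0],[0,0,0],0.45],[[0,-2.7,0],[0,0,0],0.45],[[0,-3.3,0],[0,0,0],0.45],[[0,-3.6,0],[0,0,0],0.45]]'; python3 -m handwheel '[[[0,0.6,0],[0,0,0],0.45],[[0,1.2,-1],[0,0,0],0.45],[[0,1.2,-5],[0,0,0],0.45],[[0,2,-9],[0,0,0],0.45],[[0,5,-12],[0,0,0],0.45]]';python3 - <<'E'
from h import *
go()
p,d=optics.snapshot("wrist");cv2.imwrite(f"pics/wrist20.png",p[:,:,::-1])
for n in("side","scene"):
    p,d=optics.snapshot(n);p=p[:,:,::-1].copy();cv2.imwrite(f"pics/{n}20.png",p)
    q=cv2.imread(f"pics/{n}0.png")
E
```

```text
time_s: 19.9
position: [0.4459, 0.2958, 0.0193]
orientation: [0.999, -0.034, 0.0, -0.0]
force: [0.5, 0.1, -0.4]
width: 0.0382
time_s: 20.32
position: [0.4429, 0.2462, 0.1418]
orientation: [0.999, -0.034, 0.001, -0.001]
force: [1.0, -0.1, 0.8]
width: 0.0387
t 20.32 pos [0.4429 0.2462 0.1418] yaw -3.9 w 0.0387 F [ 1.  -0.1  0.8]
```

View pics/wrist20.png

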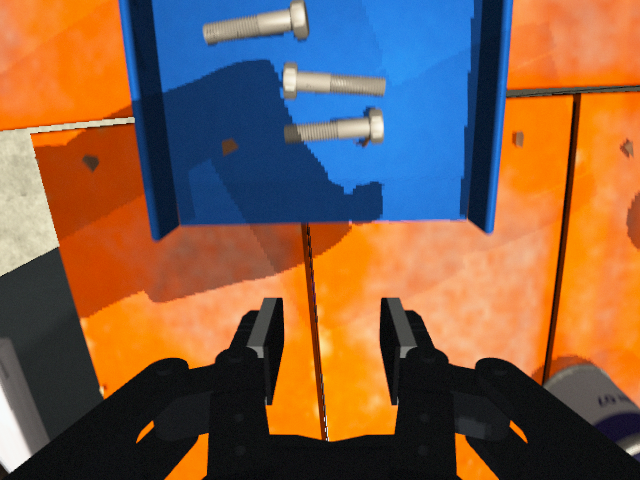

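View pics/side20.png

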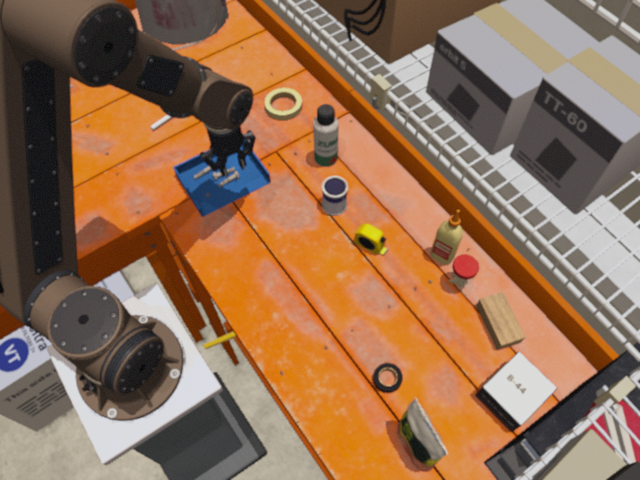

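All three bolts lie inside the tray, at rows 22, 80 and 128, with the lip at row 220. The gripper is up and clear. A last numeric check before handing in.

```bash
python3 - <<'E'
from h import *
a=cv2.imread("pics/side12.png");z=cv2.imread("pics/side0.png");b=cv2.imread("pics/side20.png")
for n,(x0,x1,y0,y1) in {"tin":(315,355,170,220),"measure":(350,392,220,258),"black":(370,406,360,396)}.items():
    for r,nm in((z,"start"),(a,"mid")):
        s,_=cv2.phaseCorrelate(r[y0:y1,x0:x1].mean(2),b[y0:y1,x0:x1].mean(2));print(n,nm,np.round(s,2),np.abs(r[y0:y1,x0:x1].astype(int)-b[y0:y1,x0:x1]).mean().round(1))
c=optics.get_calibration("wrist")
for u,v in[(385,137),(290,142),(385,95),(285,98),(180,222),(468,218)]:print((u,v),onplane(c,u,v,.002 if v<200 else 0).round(3))
E
```

```text
tin start [-0.03 -0.06] 7.0
tin mid [-0.02 -0.05] 1.8
measure start [ 0.57 -0.02] 7.3
measure mid [ 0.53 -0.06] 2.3
black start [-0.15  0.18] 11.6
black mid [-0.07  0.07] 1.9
(385, 137) [0.483 0.305 0.002]
(290, 142) [0.421 0.306 0.002]
(385, 95) [0.484 0.331 0.002]
(285, 98) [0.421 0.334 0.002]
(180, 222) [0.338 0.258 0.   ]
(468, 218) [0.54  0.246 0.   ]
```

```bash
python3 - <<'E'
from h import *
z=cv2.imread("pics/side0.png");m=cv2.imread("pics/side12.png");b=cv2.imread("pics/side20.png")
def ye(i):
    h=cv2.cvtColor(i,cv2.COLOR_BGR2HSV)[215:262,345:395];k=(h[...,0]>22)&(h[...,0]<36)&(h[...,1]>150)
    r,c=np.nonzero(k);return len(r),r.mean().round(2),c.mean().round(2)
print(ye(z),ye(m),ye(b))
p0,p1=[i[215:262,345:395].astype(np.float32).mean(2) for i in(m,b)]
_,W=cv2.findTransformECC(p0,p1,np.eye(2,3,dtype=np.float32),cv2.MOTION_TRANSLATION);print(W)
E
```

```text
(479, np.float64(21.69), np.float64(26.05)) (480, np.float64(21.76), np.float64(26.1)) (469, np.float64(21.65), np.float64(26.19))
[[1.         0.         0.01202977]
 [0.         1.         0.01335882]]
```

The tape measure hasn't moved: registering the two pictures gives a shift of about 0.01 px, so the earlier 0.5 px was noise. Handing in.

```bash
python3 -c "
from plant import order
print(order.job_done())"
```

```text
the job is handed in; nothing more can be done
None
```

All three bolts are inside the blue tray, and I handed the job in at about 20.5 s of the 72 s allowed. I swept each one along the bench with two part-open fingertips, turning it crosswise and pushing it in through the front. None was gripped or lifted. Bolts 1 and 3 drifted sideways on the fingers, so I re-seated the fingers once for bolt 1 and twice for bolt 3.

- **Bolts:** the last wrist picture shows all three wholly inside. The frontmost bolt lies about 4–5 cm behind the front lip (y about 0.305, lip about 0.25).
- **Bystanders:** the tin and the black tape registered within 0.25 px of the starting side picture.
- **Tape measure:** one check suggested a 0.5 px shift. A finer registration against the picture taken before bolt 3 gave 0.01 px, and the yellow centroid moved only 0.15 px from the start, so I take the 0.5 px as noise.
- **Forces:** the highest wrist force I read was about 23 N, when I lowered the fingertips to the bench to find its height. Otherwise it was about 2 N or less.
- **At hand-in:** the gripper was raised clear of everything.

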